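# Hold a console case in the corner of the drilling jig

## Robot

A 7-joint arm with a two-finger parallel gripper is mounted at the origin on the work surface. World frame = base frame: x ahead of the robot, y to its left, z up, the work surface at z = 0. Lengths are in m, angles in rad, forces in N, time in s.
With the tool pointing down it reaches from about 0.4 to 0.9 m from the base axis. Payload 5.6 kg.
Tool frame: the origin (TCP) lies at the very end of the fingers, on their centre line; the grasp point (between the pads) lies 19 mm behind it (bot.pinch_z is the z of the grasp point in the tool frame, in m); z points along the fingers, y is the line along which they close (so a half turn about z gives the same grasp; the last joint's range is limited). The gripper opens to 92 mm and grips with 3 to 60 N. Pads are 20 mm wide; open, the fingers measure 128 mm over their backs; the gripper's body (75 mm by 189 mm) begins 69 mm behind the grasp point.
Start: joints at [-1.246, 0.468, -0.012, 1.603, 0.006, 1.071, -0.056], TCP at [0.234, 0.607, 0.176] pointing down, gripper open.
Joint ranges: [-2.53, 2.53], [-0.31, 2.02], [-1.57, 1.55], [0.28, 2.44], [-1.29, 4.43], [0.15, 1.84], [-2.92, 2.92]. Speed limits (rad/s): [2.57, 2.57, 3.14, 3.14, 3.14, 3.14, 3.14].

## Interface

Orientations are given as a unit quaternion [x, y, z, w].
In Python, from workcell import bot gives the robot as it stands.
- The arm moves only by the tool apply_moves, never from a script. Its argument "steps" is a list that holds one entry, the list of rows, each a list of 7 numbers: the opening, from 0 (shut) to 1 (fully open), then the shift along the tool's x, y, z in cm, then the turn, a rotation vector about the tool's x, y, z in degrees. In form: [[[hand, x, y, z, ax, ay, az], ...]]. A call has exactly 8 rows; each row shifts and turns the commanded pose from where the row before left it, along the tool's axes as they then stand; what a row does not reach is not made up. A row lasts 1/10 s, in which the tool goes at most 50 mm and 8.59 degrees, less where a joint would pass 70% of its speed; a pose out of reach is approached as far as the arm can. A call is refused whole if a number of a shift passes 5 or a number of a turn 8.59, either way. A call with a gripper value outside its range is refused whole. The fingers move at their own pace and stop on an object; "grip_force" is the grip in N (left out, the last holds). Time passes only in rows, so rows that do not move let the fingers close, or fill a call up. It gives the time, the measured TCP pose, the force, the opening and the grip force at its end, in the units of the state.
- bot.get_state(): the state, without advancing time (a new reading comes with each control period).
- bot.capture(name): name is "scene" or "top" or "wrist"; returns a dict with "image" (400x640x3 uint8, blue, green, red), "depth" (400x640 float32, m along the optical axis (not along the pixel's ray), 0 where there is no reading), "intrinsics" (3x3 intrinsics, pixels), "distortion" ([k1, k2, p1, p2, k3] as OpenCV has them; the pictures are not rectified), "view" (4x4, takes a point from world to camera coordinates). Camera axes: x right, y down, z forward; pixel columns grow to the right and rows downward; lengths in m; the calibration is good to about 2 mm. A picture is of the moment at which its call begins.
- bot.hand_in(): hands the job in; it is judged then, once.
Trained networks look in the newest picture that a camera, given by its name, has taken for a name from the list of things; names that differ only in an ending like _2 or _b are one class to them, and where a whole thing is asked for, a point or a joint stands for the part that bears it (a point fixed in the world has none). Each returns a list of dicts, best first, with "confidence" (0 to 1); they miss things now and then, are a little off and sometimes report something else, mostly with a low value. They report only what shows in the picture. A call takes as long as a camera call. They do not tell look-alikes from the thing itself.
- bot.trace(camera, thing): "pixels" (400x640 bool, what is visible of it) and "centre" ([column, row] in pixels, amid what is visible of it).
The state is a dict: "time": time; "joint_pos": joint angles; "dq": joint speeds; "tau": joint torques, N m; "tcp_pos": TCP position; "orientation": TCP orientation; "force": force on the tool from outside, world axes, zero at the start; "torque": the same for the moment, N m; "gripper_width": finger opening in m; "finger_force": force on a finger pad.
Only numpy, scipy, OpenCV 4.12 (cv2) and the standard library are available. Lean on these libraries where they do the work, as an engineer would, in place of code of your own. Each camera call takes 0.05 s, during which the arm holds its last target. There are 200 camera calls.

## Task

Put the grey console case with the sloping front into the corner of the plywood jig: flat on the board, its tall back against the wooden fence and its side against the little stop block, and let go of it. Then, with one firm diagonal push of the fingertips on its sloping panel (about 15 N), press it against fence and board together, touching the stop as well, and finish while still holding it like that, ready for drilling. Do not shift the stop, and leave the other things on the bench where they are.

Things in the scene. Friction and masses are not known exactly. Their poses are not given: they have to be found in the camera images.
- case_mid (a point): Centre (half-way up) of the loose grey plastic console case, 0.28 to 0.46 kg: 90 mm deep (its own x), 64 mm wide (y), 56 mm tall (z). x runs from the sloping front to the upright back, z up. Its side faces are upright and parallel, 64 mm apart: grip it across them. It stands on the table at the start, turned up to 0.6 rad either way.
- case_back (a point): Centre of the case's upright back face, 45 mm along the case's x from case_mid, 28 mm above its underside.
- case_panel: The bare sloping aluminium panel on the front of the case, fixed to it. Origin at the centre of its outer face (30 mm before the case's centre, 35 mm above its underside). z points straight out of the panel (forward and up, 54 degrees from vertical), x up the slope, y across. 51 mm along the slope, 58 mm across.
- case: The whole case; origin at the centre of its underside, axes as for case_mid. Its flat top runs from x = -15 mm back to x = +45 mm; in front of that the sloping panel goes down to a 14 mm high upright lip at x = -45 mm.
- stop_corner (a point): The corner the case goes into: where the faces of stop block, fence and board meet. Axes are the jig's: x points into the fence, y into the stop, z up. The board's top is 9 mm above the table. The case's room lies at negative x and y. Pushed home, the case has its x along this x and its centre at (-45, -32, +28) mm here.
- jig_board: Waxed plywood board of the jig (friction on the case about 0.3), fixed to the table, 160 mm (x) by 300 mm (y), 9 mm thick; origin on the table under its centre. Turned by up to 0.3 rad.
- jig_fence: Waxed wooden fence along the far long edge of the board, 300 mm long, 18 mm thick, 40 mm high above the board; origin as the board's, its face towards the case is at x = 55 mm there.
- stop: Aluminium stop block on the board against the fence, beside the case's place: 44 mm out from the fence, 22 mm wide, only 10 mm high, so that fingertips 15 mm above the board pass over it. Origin at stop_corner. It is set at a different place along the fence each time and held by stiff friction (over 100 N).
- flat_mid (a point): Bystander: centre of a plain flat rectangular box of the same grey plastic, 90 x 64 x 32 mm, without a sloping front. It and the case stand at two places that may be swapped.
- spool: Bystander: reel of solder wire, 54 mm diameter, 40 mm high, origin under its centre.
- jar: Bystander: small amber glass jar, 48 mm diameter, 55 mm high, origin under its centre.
- tin: Bystander: flat tin, 52 mm diameter, 18 mm high, origin under its centre.
- driver: Bystander: screwdriver of 160 mm lying on the table, origin under its middle.
- pcb: Bystander: small circuit board 60 x 45 mm, 10 mm high with its parts, origin under its centre.
Not all that is in view belongs to the job. Leave any green or pink look-alike of the case alone.

How it is judged:
By the outcome, as a careful person would: the job done as asked, in the order asked, and still so for the second after the job is handed in, while the arm keeps its last pose, push and grip.
It also fails if it takes over 61 s, if anything falls off the work surface, if the arm or the gripper's body presses on something with over 40 N, if the wrist force passes 120 N, or if a joint passes its speed limit or range.

## Working session

There is one attempt and no reset: what is moved stays moved. The work goes in short steps, Python scripts to look and compute and a tool call to move; the robot and the scene stay as the last step left them, time stands still between calls to the robot, and variables do not carry over. Pictures are saved under pics/ and viewed, at most 10 in all, crops included, and the job is handed in when it is done.

Besides the shell and the picture viewer there is one more tool, called after "Call:" as a command line: name --argument value ..., lists and objects as JSON in quotes. apply_moves: Moves the arm, as the interface text tells. Its arguments: {"type":"object","properties":{"steps":{"type":"array"},"grip_force":{"type":"number"}},"required":["steps"]}

```bash
mkdir -p pics; ls
cat > h.py <<'E'
import numpy as np, cv2
from workcell import bot
from scipy.spatial.transform import Rotation as R
def cloud(c):
    K=np.array(c["intrinsics"]);d=np.array(c["distortion"]);h,w=c["depth"].shape
    u,v=np.meshgrid(np.arange(w),np.arange(h))
    p=cv2.undistortPoints(np.stack([u,v],-1).reshape(-1,1,2).astype(float),K,d).reshape(h,w,2)
    z=c["depth"];P=np.dstack([p[...,0]*z,p[...,1]*z,z])
    V=np.array(c["view"]);W=(P-V[:3,3])@V[:3,:3]
    W[z<=0]=np.nan
    return W
E
python3 - <<'E'
from h import *
for n in ["scene","top"]:
    c=bot.capture(n); cv2.imwrite(f"pics/{n}0.png",c["image"]); np.savez(f"{n}0.npz",**{k:np.array(v) for k,v in c.items()})
    W=cloud(c)
    for t in ["case","case_panel","jig_board","jig_fence","stop","flat_mid","spool","jar","tin","driver","pcb"]:
        for r in bot.trace(n,t)[:3]:
            m=r["pixels"]; print(n,t,round(r["confidence"],2),np.round(r["centre"]),m.sum(),np.round(np.nanmedian(W[m],0),3))
s=bot.get_state();print(s["time"],s["orientation"],s["tcp_pos"],s["force"],bot.pinch_z)
E
```

```text
pics
scene case 0.9 [464. 178.] 935 [0.613 0.364 0.044]
scene case 0.9 [450. 140.] 813 [0.476 0.385 0.042]
scene case 0.74 [424. 196.] 943 [0.646 0.233 0.05 ]
scene case_panel 0.62 [465. 183.] 413 [0.624 0.36  0.034]
scene case_panel 0.3 [380. 257.] 559 [0.772 0.055 0.039]
scene jig_board 0.97 [282. 203.] 3926 [ 0.527 -0.112  0.008]
scene jig_fence 0.64 [285. 219.] 1820 [ 0.611 -0.129  0.041]
scene stop 0.46 [328. 209.] 51 [ 0.595 -0.019  0.018]
scene flat_mid 0.84 [396. 142.] 764 [0.419 0.245 0.03 ]
scene flat_mid 0.69 [424. 193.] 951 [0.646 0.233 0.05 ]
scene spool 0.8 [380. 256.] 544 [0.773 0.055 0.039]
scene jar 0.72 [351. 152.] 329 [0.426 0.117 0.041]
scene jar 0.49 [286. 220.] 1865 [ 0.612 -0.126  0.04 ]
scene tin 0.64 [369. 179.] 274 [0.522 0.128 0.016]
scene driver 0.63 [172. 214.] 257 [ 0.496 -0.392  0.022]
scene pcb 0.86 [439. 240.] 383 [0.752 0.23  0.004]
top case 0.9 [143. 241.] 1202 [0.446 0.393 0.053]
top case 0.78 [157. 181.] 1164 [0.588 0.369 0.053]
top case 0.69 [208. 175.] 1170 [0.613 0.241 0.053]
top case_panel 0.83 [204. 189.] 355 [0.588 0.249 0.036]
top case_panel 0.78 [163. 174.] 235 [0.622 0.36  0.034]
top case_panel 0.68 [138. 255.] 332 [0.419 0.402 0.035]
top jig_fence 0.76 [358. 181.] 1306 [ 0.599 -0.13   0.047]
top stop 0.74 [316. 184.] 139 [ 0.601 -0.019  0.019]
top flat_mid 0.87 [203. 264.] 1090 [0.401 0.248 0.031]
top spool 0.62 [282. 120.] 449 [0.759 0.06  0.038]
top jar 0.74 [253. 257.] 316 [0.408 0.122 0.054]
top tin 0.88 [251. 218.] 335 [0.512 0.132 0.018]
top tin 0.46 [206. 176.] 1158 [0.613 0.242 0.053]
top driver 0.75 [463. 227.] 371 [ 0.493 -0.393  0.021]
top pcb 0.94 [218. 130.] 421 [0.747 0.231 0.004]
top pcb 0.27 [203. 191.] 346 [0.587 0.249 0.035]
1.2 [ 1.82897962e-01  9.83131901e-01 -3.72216675e-06  2.44127890e-05] [0.23377341 0.60650716 0.17558453] [-0.54902634 -0.27094959 -0.21988344] -0.0187
```

View pics/top0.png

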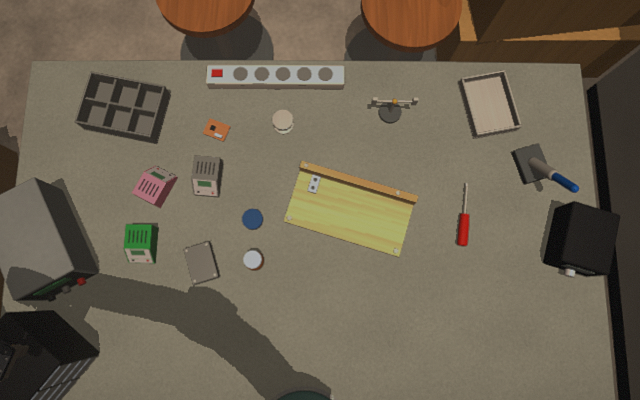

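```bash
cat > g.py <<'E'
from h import *
E
python3 - <<'E'
from h import *
def load(n):
    d=dict(np.load(f"{n}0.npz"));return d,cloud(d)
d,W=load("top")
for (u,v) in [(143,241),(157,181),(208,175)]:
    sub=(slice(v-30,v+31),slice(u-38,u+39)); P=W[sub].reshape(-1,3)
    c=W[v,u]; 
    m=(np.abs(P[:,2]-.056)<.006)&(np.hypot(*(P[:,:2]-W[v,u,:2]).T)<.07); T=P[m]
    r=cv2.minAreaRect((T[:,:2]*1000).astype(np.float32)); print("top",u,v,m.sum(),r, "med z",np.median(T[:,2]), "bgr",d["image"][v,u])
# board: z≈9mm; fence z≈49; 
P=W[120:300,270:460].reshape(-1,3)
for nm,z0,tol in [("fence",.049,.006),("stop",.019,.003),("board",.009,.003)]:
    m=np.abs(P[:,2]-z0)<tol;T=P[m]
    if nm=="stop": T=T[np.hypot(T[:,0]-.60,T[:,1]+.019)<.035]
    print(nm,len(T),np.median(T[:,2]),cv2.minAreaRect((T[:,:2]*1000).astype(np.float32)))
E
```

```text
top 143 241 692 ((458.051025390625, 400.0146484375), (63.82052230834961, 67.00031280517578), 88.9576187133789) med z 0.0556628717674895 bgr [ 56 126  48]
top 157 181 689 ((584.5318603515625, 379.9678955078125), (65.85445404052734, 68.86394500732422), 62.535526275634766) med z 0.05569250718838739 bgr [119 112 170]
top 208 175 675 ((628.106201171875, 244.42474365234375), (64.84017944335938, 68.0715103149414), 85.4642105102539) med z 0.055783598981969565 bgr [ 92 105 114]
fence 924 0.04838315862252612 ((630.391357421875, -81.04270935058594), (407.51141357421875, 90.10563659667969), 58.747596740722656)
stop 128 0.01919558391683759 ((603.8016967773438, -13.598976135253906), (42.656166076660156, 58.367218017578125), 59.201927185058594)
board 4981 0.008741043013360754 ((548.1055908203125, -154.2381591796875), (453.57745361328125, 478.4298095703125), 0.6731259822845459)
```

The top view shows the grey sloped case at (206,175), its panel towards the robot. The pink one is at (155,185) and the green one at (140,243). The flat box is at (201,262). The jig's fence runs from (302,165) to (415,200), with the stop at (314,184).

```bash
cat >> h.py <<'E'
def inrect(P,c,hw,ang):
    a=np.array([[np.cos(ang),np.sin(ang)],[-np.sin(ang),np.cos(ang)]]); q=(P[:,:2]-c)@a.T
    return (np.abs(q[:,0])<hw[0])&(np.abs(q[:,1])<hw[1]),q
def pose_top(W,z0,tol,c,hw,ang,L):
    """refine rectangle (centre, angle) of a horizontal face: L=(lx,ly) known size or None"""
    P=W.reshape(-1,3);P=P[np.abs(P[:,2]-z0)<tol]
    c=np.array(c,float)
    m,_=inrect(P,c,hw,ang);T=P[m]
    r=cv2.minAreaRect((T[:,:2]*1000).astype(np.float32))
    return T,r
def pct(T,ang,lo=1,hi=99):
    a=np.array([[np.cos(ang),np.sin(ang)],[-np.sin(ang),np.cos(ang)]]); q=T[:,:2]@a.T
    return np.percentile(q,[lo,hi],axis=0)*1000
E
python3 - <<'E'
from h import *
for n in ["top","scene"]:
    d=dict(np.load(f"{n}0.npz"));W=cloud(d)
    P=W.reshape(-1,3);F=P[(abs(P[:,2]-.0485)<.004)&(abs(P[:,0]-.605)<.07)&(abs(P[:,1]+.13)<.17)]
    for _ in range(3):
        c=F[:,:2].mean(0);u,s,vt=np.linalg.svd(F[:,:2]-c,full_matrices=False);v=vt[0]*np.sign(vt[0,1])
        F=F[abs((F[:,:2]-c)@vt[1])<.014]
    th=np.arctan2(-v[0],v[1]) # y axis=(-sin,cos)
    print(n,"fence",c,len(F),"theta",th,pct(F,th))
    S=P[(abs(P[:,2]-.019)<.003)&(np.hypot(P[:,0]-.6,P[:,1]+.019)<.035)]
    print("stop",len(S),S.mean(0),pct(S,th),"fence xy jig:",pct(F,th))
    B=P[(abs(P[:,2]-.009)<.003)&(abs(P[:,0]-.53)<.13)&(abs(P[:,1]+.12)<.18)]
    print("board",len(B),pct(B,th))
    C=P[(abs(P[:,2]-.056)<.004)&(np.hypot(P[:,0]-.628,P[:,1]-.244)<.05)]
    print("case",len(C),C.mean(0),cv2.minAreaRect((C[:,:2]*1000).astype(np.float32)))
E
```

```text
top fence [ 0.60078554 -0.13125159] 835 theta -0.29702853966424064 [[603.96373158 -94.9421848 ]
 [622.39536673 199.0789397 ]]
stop 128 [ 0.60270414 -0.02045165  0.01916336] [[558.51190765 140.06091163]
 [605.00366812 174.61953187]] fence xy jig: [[603.96373158 -94.9421848 ]
 [622.39536673 199.0789397 ]]
board 4835 [[469.70606799 -95.46670893]
 [604.4702272  200.00989093]]
case 608 [0.62962888 0.24396669 0.0558973 ] ((628.77978515625, 244.41500854492188), (65.08834838867188, 66.3290023803711), 85.09209442138672)
scene fence [ 0.606911   -0.12884828] 798 theta -0.29836751399698497 [[607.24879579 -94.2176423 ]
 [627.74886461 198.83415509]]
stop 49 [ 0.59471592 -0.01895198  0.0186261 ] [[565.27316887 146.34483728]
 [582.68724516 166.59216234]] fence xy jig: [[607.24879579 -94.2176423 ]
 [627.74886461 198.83415509]]
board 3270 [[474.60589289 -93.11423443]
 [632.70185933 198.1817958 ]]
case 445 [0.6364018  0.24376685 0.05521119] ((635.8984375, 243.9908905029297), (64.58262634277344, 63.9586181640625), 87.44448852539062)
```

```bash
cat >> h.py <<'E'
def plan(p,yaw=None,s=None):
    """tool-down; yaw = direction angle (rad) of jig/case x, tool y -> case y. prints turn about tool z & shift in tool axes (cm)"""
    s=s or bot.get_state();Rm=R.from_quat(s["orientation"]).as_matrix()
    if yaw is not None:
        y=np.array([-np.sin(yaw),np.cos(yaw),0]);z=np.array([0,0,-1.]);T=np.column_stack([np.cross(y,z),y,z])
        if T[:,1]@Rm[:,1]<0: T[:,:2]*=-1
    else: T=Rm
    rv=R.from_matrix(Rm.T@T).as_rotvec(degrees=True)
    d=np.array(p)-s["tcp_pos"]
    print("turn",np.round(rv,2),"shift after turn (cm)",np.round(T.T@d*100,2),"world",np.round(d*100,2),"force",np.round(s["force"],2))
E
python3 - <<'E'
from h import *
d=dict(np.load("top0.npz"));W=cloud(d)
for (u,v) in [(45,240),(90,265),(35,190),(20,330),(80,345),(60,300)]: print(u,v,np.round(W[v,u],3))
plan([.60,.25,.25],-0.085)
E
```

```text
45 240 [0.442 0.578 0.142]
90 265 [0.394 0.515 0.043]
35 190 [0.556 0.615 0.141]
20 330 [0.25  0.581 0.2  ]
80 345 [0.209 0.518 0.055]
60 300 [0.31  0.601 0.   ]
turn [ -0.     0.   -16.21] shift after turn (cm) [-39.52 -32.41  -7.44] world [ 36.62 -35.65   7.44] force [-0.55 -0.27 -0.22]
```

View pics/scene0.png

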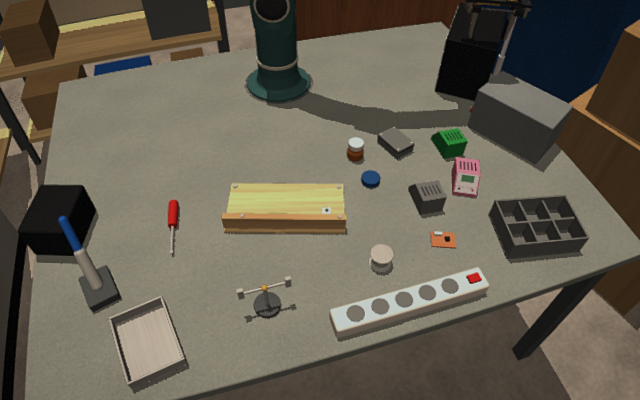

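The scene view shows the same layout, seen from behind. The case is at (428,196), the stop at (327,210), and the tall instrument at (520,115) beside the gripper. I'll go up first and then over.

Call:
apply_moves --steps '[[[1,0,0,-3.7,0,0,-8.1],[1,0,0,-3.7,0,0,-8.1],[1,-1,-4.5,0,0,0,0],[1,-1,-4.5,0,0,0,0],[1,-1.5,-4.5,0,0,0,0],[1,-2,-4.3,0,0,0,0],[1,-3.3,-3.3,0,0,0,0],[1,-3.3,-3.3,0,0,0,0]]]'

```text
time: 2.0
tcp_pos: [0.3342, 0.3516, 0.2502]
orientation: [0.042, 0.999, 0.001, 0.0]
force: [0.3, 0.1, -0.3]
gripper_width: 0.0918
finger_force: 0.0
```

Call:
apply_moves --steps '[[[1,-3.5,-3,0,0,0,0],[1,-3.5,-3,0,0,0,0],[1,-4.3,-1,0,0,0,0],[1,-4.4,0,0,0,0,0],[1,-4.4,0,0,0,0,0],[1,-4.3,0,0,0,0,0],[1,-3,0,0,0,0,0],[1,0,0,0,0,0,0]]]'

```text
time: 2.8
tcp_pos: [0.604, 0.2579, 0.2484]
orientation: [0.045, 0.999, -0.001, 0.001]
force: [0.9, -1.0, -0.3]
gripper_width: 0.0919
finger_force: 0.0
```

```bash
cat >> h.py <<'E'
def snap(n,name):
    c=bot.capture(n); cv2.imwrite(f"pics/{name}.png",c["image"]); np.savez(f"{name}.npz",**{k:np.array(v) for k,v in c.items()}); return c,cloud(c)
def casefit(W,c,zt=.056):
    P=W.reshape(-1,3);C=P[(abs(P[:,2]-zt)<.004)&(np.hypot(P[:,0]-c[0],P[:,1]-c[1])<.06)]
    print("casetop",len(C),C.mean(0),cv2.minAreaRect((C[:,:2]*1000).astype(np.float32)));return C
E
python3 - <<'E'
from h import *
s=bot.get_state();print(s["time"],s["tcp_pos"],s["orientation"],s["force"])
c,W=snap("wrist","w1"); casefit(W,(.629,.244))
V=c["view"];print("cam",-np.array(V)[:3,:3].T@np.array(V)[:3,3],np.array(V)[2,:3])
E
```

```text
2.8 [0.60395943 0.25785662 0.24841781] [ 4.46116814e-02  9.99003776e-01 -1.00107280e-03  5.00444780e-04] [ 0.86934657 -0.9871325  -0.32981982]
casetop 1892 [0.63184071 0.24406044 0.05610221] ((631.9983520507812, 244.0492706298828), (63.67822265625, 63.09376907348633), 84.44857788085938)
cam [0.53676312 0.26393172 0.45765054] [ 0.24482918 -0.02442315 -0.96925857]
```

View pics/w1.png

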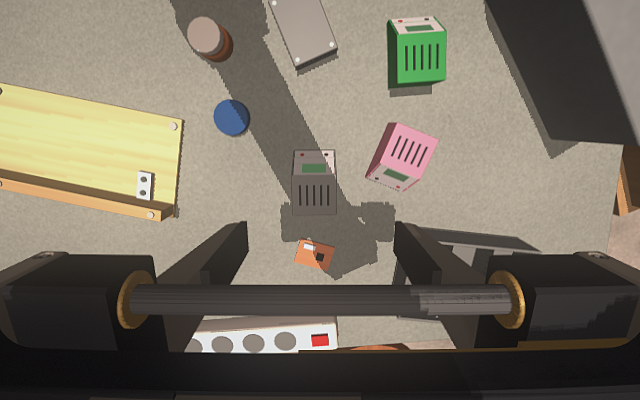

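The wrist view shows the case at (315,182), between the open fingers, and the jig corner with the stop at (145,185).

Run:
```python
from h import *
plan([.620,.245,.018],-0.097)
d=dict(np.load("w1.npz"));W=cloud(d);P=W.reshape(-1,3)
F=P[(abs(P[:,2]-.049)<.004)&(abs(P[:,0]-.605)<.07)&(abs(P[:,1]+.13)<.17)]
for _ in range(3):
    c=F[:,:2].mean(0);vt=np.linalg.svd(F[:,:2]-c,full_matrices=False)[2];v=vt[0]*np.sign(vt[0,1]);F=F[abs((F[:,:2]-c)@vt[1])<.014]
th=np.arctan2(-v[0],v[1]);print(len(F),F[:,2].mean(),th,pct(F,th))
S=P[(abs(P[:,2]-.019)<.003)&(np.hypot(P[:,0]-.6,P[:,1]+.019)<.035)]
print(len(S),S.mean(0),pct(S,th,2,98),cv2.minAreaRect((S[:,:2]*1000).astype(np.float32)))
```

```text
turn [-0.07 -0.03  0.55] shift after turn (cm) [-1.95 -1.21 23.06] world [  1.83  -1.4  -23.06] force [-0.23  0.74  0.06]
1985 0.04929053399126099 -0.296502875413615 [[607.41108706 -45.31358932]
 [625.6647083  200.6689852 ]]
398 [ 0.60678169 -0.02103535  0.01974129] [[564.17248516 144.5121317 ]
 [608.19227209 168.81411427]] ((606.2432250976562, -21.52979278564453), (39.341033935546875, 44.86581802368164), 72.67847442626953)
```

Call:
apply_moves --steps '[[[1,-1.95,-1.2,2,0,0,0.5],[1,0,0,4.5,0,0,0],[1,0,0,4.5,0,0,0],[1,0,0,4,0,0,0],[1,0,0,2,0,0,0],[1,0,0,0,0,0,0],[1,0,0,0,0,0,0],[1,0,0,0,0,0,0]]]'

```text
time: 3.65
tcp_pos: [0.62, 0.2474, 0.082]
orientation: [0.047, 0.999, 0.001, 0.001]
force: [-0.0, 0.9, 0.6]
gripper_width: 0.0919
finger_force: 0.0
```

Run:
```python
from h import *
c,W=snap("wrist","w2"); casefit(W,(.629,.244))
plan([.620,.245,.018],-0.097)
```

```text
casetop 5237 [0.63155203 0.24437248 0.05612801] ((632.6396484375, 244.2130889892578), (64.20474243164062, 63.93883514404297), 85.39763641357422)
turn [0.12 0.17 0.2 ] shift after turn (cm) [-0.01 -0.23  6.39] world [-0.01 -0.23 -6.39] force [-0.4  -0.07  0.01]
```

Call:
apply_moves --steps '[[[1,0,-0.25,2.5,0,0,0],[1,0,0,2.5,0,0,0],[1,0,0,1.4,0,0,0],[1,0,0,0,0,0,0],[0.5,0,0,0,0,0,0],[0.5,0,0,0,0,0,0],[0.5,0,0,0,0,0,0],[0.5,0,0,0,0,0,0]]]' --grip_force 25

```text
time: 4.5
tcp_pos: [0.6195, 0.2446, 0.0167]
orientation: [0.047, 0.999, 0.001, 0.001]
force: [-1.1, -5.4, 10.0]
gripper_width: 0.0623
finger_force: 6.8
```

Run:
```python
from h import *
s=bot.get_state();print(s["gripper_width"],s["finger_force"],s["tcp_pos"])
plan([.62,.245,.078],None)
```

```text
0.06230998423719761 6.830735430121422 [0.61953872 0.2446256  0.0167227 ]
turn [0. 0. 0.] shift after turn (cm) [-0.05  0.05 -6.13] world [0.05 0.04 6.13] force [-1.14 -5.36 10.02]
```

Call:
apply_moves --steps '[[[0,0,0,0,0,0,0],[0,0,0,0,0,0,0],[0,0,0,0,0,0,0],[0,0,0,-0.5,0,0,0],[0,0,0,-1,0,0,0],[0,0,0,-2,0,0,0],[0,0,0,-2,0,0,0],[0,0,0,0,0,0,0]]]' --grip_force 25

```text
time: 5.3
tcp_pos: [0.6208, 0.2458, 0.074]
orientation: [0.046, 0.999, 0.002, 0.002]
force: [1.0, -0.2, -0.7]
gripper_width: 0.0004
finger_force: 0.0
```

Run:
```python
from h import *
s=bot.get_state();print(s["gripper_width"],s["finger_force"],s["tcp_pos"],s["force"],s["torque"])
c,W=snap("wrist","w3"); P=W.reshape(-1,3);q=P[(np.hypot(P[:,0]-.63,P[:,1]-.244)<.03)];h=np.histogram(q[:,2],bins=np.arange(0,.14,.004));print(h[0])
```

```text
0.00041481613612815213 0.0 [0.62075037 0.24581993 0.07397052] [ 0.99768371 -0.16577145 -0.67715044] [-0.00451816 -0.07796589 -0.00531445]
[   0    0    0    0    0    0    0    0    0    0    0    1   49  882
 1458    0    0    0    0    0    0    0    0    0    0    0    0    0
   47   89   93  110  118  122]
```

View pics/w3.png

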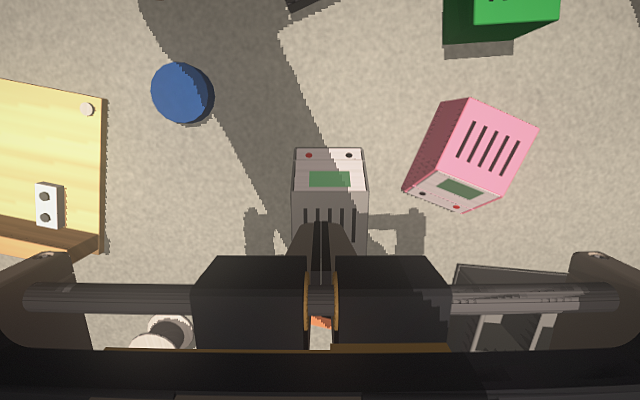

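The fingers closed empty: the case stands at (330,190), still on the table, so they slid off it. I'll refit its pose and retry with a check before lifting.

Call:
apply_moves --steps '[[[1,0,0,-1,0,0,0],[1,0,0,0,0,0,0],[1,0,0,0,0,0,0],[1,0,0,0,0,0,0],[1,0,0,0,0,0,0],[1,0,0,0,0,0,0],[1,0,0,0,0,0,0],[1,0,0,0,0,0,0]]]'

```text
time: 6.15
tcp_pos: [0.6188, 0.244, 0.0805]
orientation: [0.047, 0.999, -0.0, -0.0]
force: [-0.1, 0.5, -0.3]
gripper_width: 0.0623
finger_force: 0.0
```

Run:
```python
from h import *
s=bot.get_state();print(s["gripper_width"],s["tcp_pos"],s["orientation"],s["force"])
c,W=snap("wrist","w4"); casefit(W,(.629,.244)); plan([.62,.245,.018],-.09)
c,W=snap("top","t4"); casefit(W,(.629,.244))
```

```text
0.062325171202306615 [0.61879468 0.24395623 0.08052094] [ 4.69241281e-02  9.98898456e-01 -1.94481663e-05 -2.35197068e-05] [-0.11616131  0.52288267 -0.29287643]
casetop 5276 [0.63267743 0.25159694 0.05612502] ((633.4793090820312, 251.57601928710938), (64.13282775878906, 64.48970794677734), 84.55104064941406)
turn [-0.    0.   -0.22] shift after turn (cm) [-0.11  0.11  6.26] world [ 0.12  0.1  -6.26] force [ 0.24  0.19 -0.62]
casetop 264 [0.61374924 0.25443068 0.05592921] ((618.11474609375, 252.239013671875), (66.69767761230469, 43.1901969909668), 79.4188003540039)
```

Call:
apply_moves --steps '[[[1,-0.3,0.95,0,0,0,0.3],[1,0,0,0,0,0,0],[1,0,0,0,0,0,0],[1,0,0,0,0,0,0],[1,0,0,2.5,0,0,0],[1,0,0,2.5,0,0,0],[1,0,0,1.3,0,0,0],[1,0,0,0,0,0,0]]]'

```text
time: 7.05
tcp_pos: [0.6211, 0.2523, 0.0155]
orientation: [0.05, 0.999, -0.001, -0.002]
force: [-0.2, 0.5, 0.4]
gripper_width: 0.0922
finger_force: 0.0
```

Run:
```python
from h import *
s=bot.get_state();print(s["gripper_width"],s["tcp_pos"],s["orientation"],s["force"])
```

```text
0.0922152322902106 [0.62112515 0.25230009 0.01548685] [ 0.04961002  0.99876662 -0.00100671 -0.00175156] [-0.22130419  0.52708545  0.42657754]
```

Call:
apply_moves --steps '[[[0,0,0,0,0,0,0],[0,0,0,0,0,0,0],[0,0,0,0,0,0,0],[0,0,0,0,0,0,0],[0,0,0,0,0,0,0],[0,0,0,0,0,0,0],[0,0,0,0,0,0,0],[0,0,0,0,0,0,0]]]' --grip_force 45

```text
time: 7.85
tcp_pos: [0.6227, 0.2531, 0.0176]
orientation: [0.05, 0.999, -0.0, 0.0]
force: [0.2, -0.1, 0.1]
gripper_width: 0.0302
finger_force: 0.0
```

Run:
```python
from h import *
s=bot.get_state();print(s["gripper_width"],s["finger_force"],s["tcp_pos"],s["force"],s["torque"])
c,W=snap("wrist","w5"); casefit(W,(.629,.244))
```

```text
0.030172130240039355 0.0 [0.62269435 0.25311431 0.01759559] [ 0.21230477 -0.14204382  0.11683052] [0.02927899 0.00662931 0.02856262]
casetop 5382 [0.62523833 0.25237652 0.05605474] ((629.51171875, 252.03359985351562), (64.04882049560547, 57.835365295410156), 85.19075012207031)
```

View pics/w5.png

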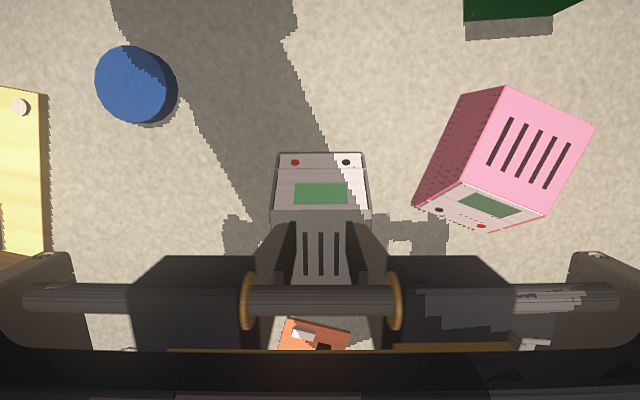

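The fingers are seen over the case's back half at (285,255) and (365,255). They met no resistance, so I'll measure where they really are.

Run:
```python
from h import *
d=dict(np.load("w5.npz"));W=cloud(d)
for (u,v) in [(285,235),(280,255),(275,275),(292,240),(365,245),(370,265),(357,235),(325,250),(325,200),(325,280),(325,160)]: print(u,v,np.round(W[v,u],4),d["depth"][v,u].round(3))
c,T=snap("top","t5"); P=T.reshape(-1,3)
s,S=snap("scene","s5")
cv2.imwrite("pics/s5c.png",cv2.resize(s["image"][110:250,340:540],None,fx=4,fy=4,interpolation=cv2.INTER_CUBIC))
casefit(S,(.629,.244))
```

```text
285 235 [0.6118 0.2345 0.0803] 0.156
280 255 [0.6116 0.2353 0.1056] 0.132
275 275 [0.6139 0.2348 0.1196] 0.119
292 240 [0.6131 0.2386 0.0853] 0.152
365 245 [0.6158 0.2755 0.094 ] 0.143
370 265 [0.6149 0.2744 0.1165] 0.121
357 235 [0.6159 0.2733 0.0799] 0.157
325 250 [0.6338 0.2545 0.056 ] 0.185
325 200 [0.6024 0.2576 0.0504] 0.183
325 280 [0.655  0.2524 0.0562] 0.19
325 160 [0.581  0.2601 0.0204] 0.206
casetop 349 [0.64320804 0.24872871 0.05515154] ((636.1690673828125, 251.1927032470703), (65.06706237792969, 62.62967300415039), 85.81819915771484)
```

View pics/s5c.png

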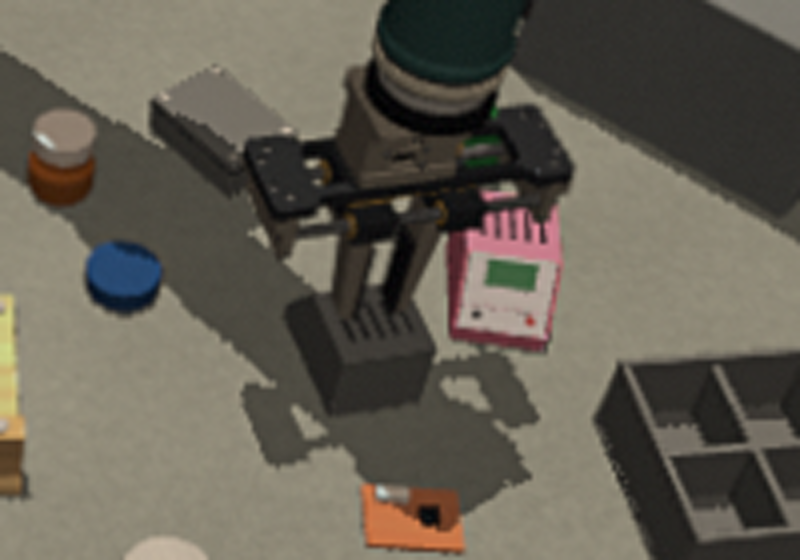

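Run:
```python
from h import *
d=dict(np.load("w5.npz"));W=cloud(d)
for u in (285,360,365): print(u,[(v,*np.round(W[v,u]*1000).astype(int)) for v in range(205,262,3)])
d4=dict(np.load("w4.npz"))
K=d["intrinsics"];V=d["view"]
def proj(p): return cv2.projectPoints(np.array([p],float),cv2.Rodrigues(V[:3,:3])[0],V[:3,3],K,d["distortion"])[0].ravel().round(1)
for z in (.0176,.056,.08): print(z,proj([.6227,.2531+.015,z]),proj([.6227,.2531-.015,z]))
cv2.imwrite("pics/w5c.png",cv2.resize(d["image"][140:300,220:420],None,fx=4,fy=3.7,interpolation=cv2.INTER_CUBIC))
s=bot.get_state();print(s)
```

```text
285 [(205, np.int64(602), np.int64(233), np.int64(53)), (208, np.int64(604), np.int64(232), np.int64(54)), (211, np.int64(605), np.int64(232), np.int64(56)), (214, np.int64(607), np.int64(232), np.int64(56)), (217, np.int64(609), np.int64(232), np.int64(56)), (220, np.int64(611), np.int64(232), np.int64(56)), (223, np.int64(613), np.int64(232), np.int64(58)), (226, np.int64(612), np.int64(233), np.int64(65)), (229, np.int64(612), np.int64(233), np.int64(70)), (232, np.int64(612), np.int64(234), np.int64(75)), (235, np.int64(612), np.int64(234), np.int64(80)), (238, np.int64(612), np.int64(235), np.int64(85)), (241, np.int64(612), np.int64(235), np.int64(88)), (244, np.int64(612), np.int64(236), np.int64(92)), (247, np.int64(612), np.int64(236), np.int64(96)), (250, np.int64(612), np.int64(237), np.int64(100)), (253, np.int64(612), np.int64(237), np.int64(104)), (256, np.int64(612), np.int64(238), np.int64(107)), (259, np.int64(612), np.int64(238), np.int64(109))]
360 [(205, np.int64(607), np.int64(279), np.int64(55)), (208, np.int64(608), np.int64(279), np.int64(56)), (211, np.int64(
[... 1944 characters left out ...]
 8.0, 'joint_pos': array([-0.56536337,  0.68376592,  0.18470688,  1.65632684, -0.15990909,
        0.81630337,  1.16020896]), 'dq': array([ 0.0016844 ,  0.00028448,  0.00091703,  0.00117359,  0.00177918,
        0.00178284, -0.00015077]), 'tau': array([-2.75391336e-03, -5.82399237e+01,  3.42424594e+00, -1.99316633e+01,
       -3.33974924e-03,  7.71577726e-02, -1.72640493e-04]), 'tcp_pos': array([0.62267391, 0.25314981, 0.01757893]), 'orientation': array([ 4.95207375e-02,  9.98773096e-01, -2.94994645e-06, -2.19950158e-06]), 'force': array([ 0.28995482, -0.23573679, -0.30937386]), 'torque': array([0.06958986, 0.01119444, 0.02273995]), 'finger_force': 0.0, 'gripper_width': 0.017827965316714274}
```

View pics/w5c.png

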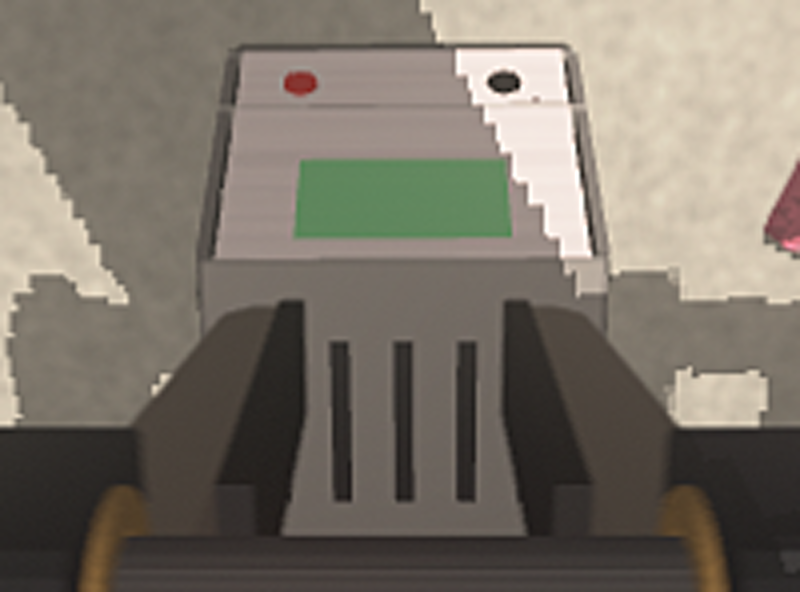

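The images and the depth agree: the fingertips have gone into the case body, with no contact force read at all. So the grip either broke through or slid off. I'll lift out slowly, as happened before, then regrip with a small force and a gradual closing.

Call:
apply_moves --steps '[[[0,0,0,-0.5,0,0,0],[0,0,0,-0.8,0,0,0],[0,0,0,-1,0,0,0],[0,0,0,-1,0,0,0],[0,0,0,-1,0,0,0],[0,0,0,-1.2,0,0,0],[0,0,0,-1.5,0,0,0],[0,0,0,0,0,0,0]]]' --grip_force 10

```text
time: 8.8
tcp_pos: [0.6245, 0.2538, 0.0907]
orientation: [0.05, 0.999, 0.001, 0.002]
force: [-0.2, 0.1, -0.8]
gripper_width: 0.0004
finger_force: 0.0
```

Call:
apply_moves --steps '[[[1,0,0,0,0,0,0],[1,0,0,0,0,0,0],[1,0,0,0,0,0,0],[1,0,0,0,0,0,0],[1,0,0,0,0,0,0],[1,0,0,0,0,0,0],[1,0,0,0,0,0,0],[1,0,0,0,0,0,0]]]'

```text
time: 9.6
tcp_pos: [0.6227, 0.2532, 0.0876]
orientation: [0.05, 0.999, -0.0, -0.0]
force: [-1.0, 0.3, -0.7]
gripper_width: 0.062
finger_force: 0.0
```

Run:
```python
from h import *
c,W=snap("wrist","w6"); C=casefit(W,(.632,.25)); plan([.622,.253,.018],-.095)
```

```text
casetop 5026 [0.63250578 0.2516345  0.05611324] ((633.9303588867188, 251.51123046875), (64.36163330078125, 63.95621871948242), 84.69969940185547)
turn [ 0.    0.   -0.24] shift after turn (cm) [ 0.07 -0.02  6.96] world [-0.07 -0.02 -6.96] force [0.06 0.05 0.38]
```

Call:
apply_moves --steps '[[[1,0,0,1,0,0,0],[1,0,0,1,0,0,0],[1,0,0,1,0,0,0],[1,0,0,2,0,0,0],[1,0,0,1.9,0,0,0],[0.9,0,0,0,0,0,0],[0.8,0,0,0,0,0,0],[0.75,0,0,0,0,0,0]]]' --grip_force 10

```text
time: 10.45
tcp_pos: [0.6234, 0.2534, 0.0194]
orientation: [0.05, 0.999, 0.0, 0.001]
force: [-0.1, -0.2, -0.4]
gripper_width: 0.0703
finger_force: 0.0
```

Call:
apply_moves --steps '[[[0.73,0,0,0,0,0,0],[0.72,0,0,0,0,0,0],[0.71,0,0,0,0,0,0],[0.7,0,0,0,0,0,0],[0.69,0,0,0,0,0,0],[0.68,0,0,0,0,0,0],[0.67,0,0,0,0,0,0],[0.66,0,0,0,0,0,0]]]'

```text
time: 11.25
tcp_pos: [0.6227, 0.2531, 0.0186]
orientation: [0.05, 0.999, -0.0, -0.0]
force: [1.1, -0.1, -0.5]
gripper_width: 0.0606
finger_force: 0.0
```

Run:
```python
from h import *
c,W=snap("wrist","w7"); C=casefit(W,(.632,.25))
s=bot.get_state();print(s["gripper_width"],s["finger_force"],s["force"])
```

```text
casetop 8224 [0.62902632 0.25203818 0.05614655] ((630.0867919921875, 251.83200073242188), (80.56103515625, 57.84504699707031), 84.30720520019531)
0.06056399050875744 0.0 [-0.23225374 -0.50684106  0.38252805]
```

Run:
```python
from h import *
for n,z,w in (("w3",.074,0),("w4",.0805,.062),("w6",.0876,.062),("w1",.2484,.092),("w7",.0186,.06)):
    d=dict(np.load(n+".npz"));W=cloud(d);P=W.reshape(-1,3)
    m=(abs(P[:,0]-.617)<.02)&(abs(P[:,1]-.25)<.07)&(P[:,2]>.0595)
    print(n,z,np.round(np.sort(P[m,2])[[0,20,60,150]],4) if m.sum()>150 else m.sum())
```

```text
w3 0.074 [0.1123 0.1145 0.1166 0.1206]
w4 0.0805 [0.1188 0.1202 0.1212 0.1238]
w6 0.0876 [0.1258 0.1272 0.1282 0.1311]
w1 0.2484 [0.2866 0.2881 0.2895 0.2925]
w7 0.0186 [0.0595 0.0601 0.0614 0.0635]
```

That explains it. In every wrist view the real fingertips end about 38 mm above the reported TCP, so they have only hovered over or grazed the lid, and that graze moved the case 7 mm. I'll allow for the offset: open, descend 3.7 cm further, close and check.

Call:
apply_moves --steps '[[[1,0,0,-0.8,0,0,0],[1,0,0,0,0,0,0],[1,0,0,0,0,0,0],[1,0,0,0,0,0,0],[1,0,0,0,0,0,0],[1,0,0,1,0,0,0],[1,0,0,1,0,0,0],[1,0,0,1,0,0,0]]]' --grip_force 20

```text
time: 12.1
tcp_pos: [0.6222, 0.253, -0.0048]
orientation: [0.05, 0.999, -0.0, -0.0]
force: [-0.2, -0.2, 0.4]
gripper_width: 0.092
finger_force: 0.0
```

Call:
apply_moves --steps '[[[1,0,0,1,0,0,0],[1,0,0,0.5,0,0,0],[0.5,0,0,0,0,0,0],[0.5,0,0,0,0,0,0],[0.5,0,0,0,0,0,0],[0.5,0,0,0,0,0,0],[0.5,0,0,0,0,0,0],[0.5,0,0,0,0,0,0]]]'

```text
time: 12.9
tcp_pos: [0.6231, 0.2533, -0.0178]
orientation: [0.05, 0.999, 0.0, 0.0]
force: [-0.2, 0.8, 1.6]
gripper_width: 0.064
finger_force: 20.0
```

Run:
```python
from h import *
c,W=snap("wrist","w8"); C=casefit(W,(.632,.25))
s=bot.get_state();print(s["gripper_width"],s["finger_force"],s["force"],s["tcp_pos"])
```

```text
casetop 10263 [0.62535175 0.25260142 0.05607531] ((633.8525390625, 251.43118286132812), (93.83765411376953, 64.90727996826172), 83.59256744384766)
0.06381052428693475 19.9912628531456 [-0.23810734  0.70134382  2.34402995] [ 0.62310376  0.25329912 -0.01786405]
```

Call:
apply_moves --steps '[[[0.4,0,0,0,0,0,0],[0.4,0,0,-0.3,0,0,0],[0.4,0,0,-0.7,0,0,0],[0.4,0,0,-1,0,0,0],[0.4,0,0,-1.5,0,0,0],[0.4,0,0,-1.5,0,0,0],[0.4,0,0,-1,0,0,0],[0.4,0,0,0,0,0,0]]]' --grip_force 30

```text
time: 13.75
tcp_pos: [0.6243, 0.2538, 0.0444]
orientation: [0.05, 0.999, 0.001, 0.002]
force: [-1.0, 0.8, -3.4]
gripper_width: 0.0635
finger_force: 30.0
```

Run:
```python
from h import *
s=bot.get_state();print(s["gripper_width"],s["finger_force"],s["force"],s["tcp_pos"])
c,W=snap("wrist","w9");casefit(W,(.632,.25),.116)
plan([.562,-.061,.041],-.2965)
```

```text
0.06349622127383019 29.989899694919586 [-0.96629684  0.78587414 -3.37318124] [0.62431262 0.25384923 0.044354  ]
casetop 10601 [0.62528403 0.25311912 0.11787059] ((633.5647583007812, 252.20828247070312), (94.30034637451172, 66.4271240234375), 84.0588607788086)
turn [ 0.08  0.1  11.31] shift after turn (cm) [ -3.32 -31.87   0.2 ] world [ -6.14 -31.45  -0.2 ] force [-0.3  -0.04 -2.54]
```

Call:
apply_moves --steps '[[[0.4,0,-2,0,0,0,0],[0.4,0,-3,0,0,0,2.9],[0.4,0,-3.5,0,0,0,2.8],[0.4,-0.5,-3.5,0,0,0,2.8],[0.4,-0.5,-3.5,0,0,0,2.8],[0.4,0,-3.5,0,0,0,0],[0.4,0,-3.5,0,0,0,0],[0.4,0,-2.5,0,0,0,0]]]'

```text
time: 14.6
tcp_pos: [0.5769, 0.003, 0.0409]
orientation: [0.149, 0.989, -0.001, -0.001]
force: [0.7, -0.5, -2.9]
gripper_width: 0.064
finger_force: 30.0
```

Run:
```python
from h import *
plan([.562,-.061,.041],-.2965)
```

```text
turn [-0.13 -0.09 -0.18] shift after turn (cm) [-0.45 -6.56 -0.01] world [-1.49 -6.4   0.01] force [ 0.7  -0.47 -2.92]
```

Call:
apply_moves --steps '[[[0.4,-0.2,-2.5,0,0,0,-0.2],[0.4,-0.2,-2.5,0,0,0,0],[0.4,0,-1.5,0,0,0,0],[0.4,0,0,0,0,0,0],[0.4,0,0,0,0,0,0],[0.4,0,0,0,0,0,0],[0.4,0,0,0,0,0,0],[0.4,0,0,0,0,0,0]]]'

```text
time: 15.4
tcp_pos: [0.5642, -0.0548, 0.0415]
orientation: [0.145, 0.989, 0.0, -0.0]
force: [-0.6, -0.8, -3.3]
gripper_width: 0.0639
finger_force: 30.0
```

```bash
cat >> h.py <<'E'
TH=-.2965
def jig(W):
    P=W.reshape(-1,3);P=P[~np.isnan(P[:,0])]
    F=P[(abs(P[:,2]-.049)<.003)&(abs(P[:,0]-.605)<.07)&(abs(P[:,1]+.13)<.17)]
    a=np.array([[np.cos(TH),np.sin(TH)],[-np.sin(TH),np.cos(TH)]])
    q=F[:,:2]@a.T; F=F[abs(q[:,0]-.6165)<.014]
    if len(F)>50:
        vt=np.linalg.svd(F[:,:2]-F[:,:2].mean(0),full_matrices=False)[2];v=vt[0]*np.sign(vt[0,1]);print("fence",len(F),"th",np.arctan2(-v[0],v[1]),pct(F,TH))
    S=P[(abs(P[:,2]-.019)<.003)&(np.hypot(P[:,0]-.6,P[:,1]+.019)<.035)]
    if len(S)>20: print("stop",len(S),pct(S,TH,2,98))
def inj(p): return np.array([[np.cos(TH),np.sin(TH)],[-np.sin(TH),np.cos(TH)]])@np.array(p)[:2]*1000
E
python3 - <<'E'
from h import *
s=bot.get_state();print(s["tcp_pos"],s["orientation"],s["force"],"jig tcp",inj(s["tcp_pos"]))
c,W=snap("wrist","w10");jig(W)
P=W.reshape(-1,3);C=P[(abs(P[:,2]-.1165)<.005)&(np.hypot(P[:,0]-.57,P[:,1]+.065)<.06)]
print("case",len(C),C[:,2].mean(),pct(C,TH))
i=c["image"];cv2.imwrite("pics/w10.png",i)
c,W=snap("top","t10");jig(W)
E
```

```text
[ 0.56422361 -0.05479277  0.04151967] [ 1.45042804e-01  9.89425371e-01  1.40830983e-04 -1.26594071e-05] [-0.59572194 -0.84426802 -3.26670662] jig tcp [555.61274801 112.44998797]
case 10400 0.11554697973281393 [[535.53986568  72.40421124]
 [597.19401098 151.61431361]]
fence 257 th -0.303163397864073 [[603.49673855 -96.09386531]
 [622.21440542   8.44094122]]
```

View pics/w10.png

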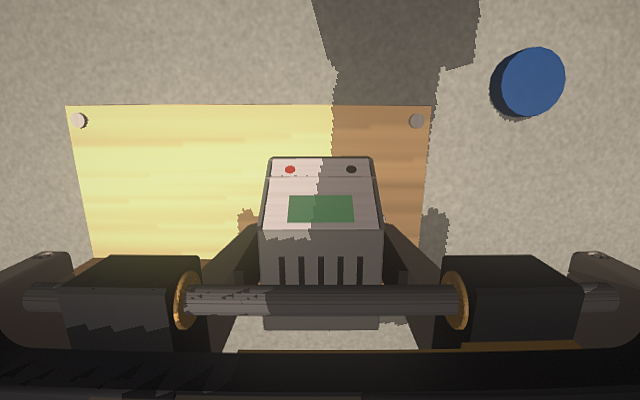

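The wrist view shows the case held at (320,240) over the board, its panel towards the robot and parallel to the board's edges. I'll move clear of the stop and fence, then lower.

Call:
apply_moves --steps '[[[0.4,0.2,-0.8,0,0,0,0],[0.4,0,0,1,0,0,0],[0.4,0,0,1.2,0,0,0],[0.4,0,0,1.2,0,0,0],[0.4,0,0,0.8,0,0,0],[0.4,0,0,0.3,0,0,0],[0.4,0,0,0.2,0,0,0],[0.4,0,0,0.1,0,0,0]]]'

```text
time: 16.3
tcp_pos: [0.56, -0.063, -0.0065]
orientation: [0.146, 0.989, -0.0, 0.0]
force: [-0.2, -0.2, -2.2]
gripper_width: 0.0639
finger_force: 30.0
```

Run:
```python
from h import *
s=bot.get_state();print(s["tcp_pos"],s["force"],"jig tcp",inj(s["tcp_pos"]))
c,W=snap("wrist","w11");jig(W)
P=W.reshape(-1,3);C=P[(abs(P[:,2]-.066)<.006)&(np.hypot(P[:,0]-.57,P[:,1]+.065)<.06)]
print("case",len(C),np.median(C[:,2]),pct(C,TH))
```

```text
[ 0.56000356 -0.0630172  -0.00650145] [-0.1621689  -0.21065673 -2.23948884] jig tcp [553.97981721 103.35144345]
fence 4082 th -0.3008788951991217 [[607.32413115  45.51708248]
 [625.73854618 161.43358774]]
stop 22 [[562.80810442 146.49464501]
 [596.30345062 166.22990063]]
case 11215 0.06752136620939053 [[531.45432114  63.00691167]
 [595.46212144 143.05343137]]
```

Call:
apply_moves --steps '[[[0.4,-0.4,0.3,0,0,0,0],[0.4,-0.3,0.3,0,0,0,0],[0.4,0,0,0.15,0,0,0],[0.4,0,0,0.1,0,0,0],[0.4,0,0,0.1,0,0,0],[0.4,0,0,0,0,0,0],[0.4,0,0,0,0,0,0],[0.4,0,0,0,0,0,0]]]'

```text
time: 17.15
tcp_pos: [0.5686, -0.0591, -0.0089]
orientation: [0.146, 0.989, 0.0, 0.0]
force: [-2.8, 1.5, 5.6]
gripper_width: 0.0639
finger_force: 30.0
```

```bash
cat >> h.py <<'E'
def st():
    s=bot.get_state();f=np.array(s["force"]);a=np.array([[np.cos(TH),np.sin(TH)],[-np.sin(TH),np.cos(TH)]])
    print("t",s["time"],"jig tcp mm",np.round(inj(s["tcp_pos"]),1),"z",round(s["tcp_pos"][2]*1000,1),"F jig",np.round(a@f[:2],1),round(f[2],1),"w",round(s["gripper_width"],4),s["finger_force"].__round__(1),"yaw/tilt",np.round(R.from_quat(s["orientation"]).as_matrix()[:,1:],3).tolist())
E
python3 -c "
from h import *
st()"
```

```text
t 17.15 jig tcp mm [561.1 109.7] z -8.9 F jig [-3.1  0.6] 5.6 w 0.0639 30.0 yaw/tilt [[0.289, 0.001], [0.957, 0.0], [0.001, -1.0]]
```

Call:
apply_moves --steps '[[[0.4,-0.2,0,0,0,0,0],[0.4,-0.1,0,0,0,0,0],[0.4,-0.1,0,0,0,0,0],[0.4,-0.1,0,0,0,0,0],[0.4,0,0.2,0,0,0,0],[0.4,0,0.1,0,0,0,0],[0.4,0,0,0,0,0,0],[0.4,0,0,0,0,0,0]]]'

```text
time: 17.95
tcp_pos: [0.5722, -0.0597, -0.0088]
orientation: [0.147, 0.989, -0.001, -0.001]
force: [-7.2, -2.2, 11.1]
gripper_width: 0.0637
finger_force: 30.0
```

```bash
python3 -c "
from h import *
st()"
```

```text
t 17.95 jig tcp mm [564.7 110.1] z -8.8 F jig [-6.2 -4.2] 11.1 w 0.0637 30.0 yaw/tilt [[0.291, -0.003], [0.957, -0.001], [-0.001, -1.0]]
```

Call:
apply_moves --steps '[[[0.4,0,0.1,-0.1,0,0,0],[0.4,0,0.1,0,0,0,0],[0.4,0,0.1,0,0,0,0],[0.4,0,0.1,0,0,0,0],[0.4,-0.1,0,0,0,0,0],[0.4,-0.1,0,0,0,0,0],[0.4,0,0,0,0,0,0],[0.4,0,0,0,0,0,0]]]'

```text
time: 18.75
tcp_pos: [0.5727, -0.0573, -0.0087]
orientation: [0.147, 0.989, -0.001, -0.004]
force: [-13.1, -4.9, 11.6]
gripper_width: 0.0638
finger_force: 30.0
```

```bash
python3 -c "
from h import *
st()"
```

```text
t 18.75 jig tcp mm [564.5 112.6] z -8.7 F jig [-11.1  -8.5] 11.6 w 0.0638 30.0 yaw/tilt [[0.291, -0.007], [0.957, -0.001], [-0.004, -1.0]]
```

Call:
apply_moves --steps '[[[0.4,0.15,0,-0.1,0,0,0],[0.4,0,0.1,0,0,0,0],[0.4,0,0.1,0,0,0,0],[0.4,0,0.1,0,0,0,0],[0.4,0,0,0,0,0,0],[0.4,0,0,0,0,0,0],[0.4,0,0,0,0,0,0],[0.4,0,0,0,0,0,0]]]'

```text
time: 19.55
tcp_pos: [0.5729, -0.0573, -0.0086]
orientation: [0.148, 0.989, -0.003, -0.002]
force: [-7.8, -11.1, 2.4]
gripper_width: 0.0636
finger_force: 30.0
```

```bash
python3 -c "
from h import *
st()"
```

```text
t 19.55 jig tcp mm [564.6 112.6] z -8.6 F jig [ -4.2 -12.9] 2.4 w 0.0636 30.0 yaw/tilt [[0.293, -0.006], [0.956, -0.005], [-0.007, -1.0]]
```

Call:
apply_moves --steps '[[[0.4,0,-0.15,0,0,0,0],[0.4,0,-0.1,0,0,0,0],[0.75,0,0,0,0,0,0],[0.85,0,0,0,0,0,0],[1,0,0,0,0,0,0],[1,0,0,0,0,0,0],[1,0,0,0,0,0,0],[1,0,0,0,0,0,0]]]'

```text
time: 20.35
tcp_pos: [0.576, -0.0533, -0.0078]
orientation: [0.146, 0.989, 0.0, 0.0]
force: [0.3, -0.8, 0.8]
gripper_width: 0.092
finger_force: 0.0
```

```bash
python3 -c "
from h import *
st()"
```

```text
t 20.35 jig tcp mm [566.4 117.3] z -7.8 F jig [ 0.5 -0.7] 0.8 w 0.092 0.0 yaw/tilt [[0.288, 0.001], [0.958, 0.0], [0.0, -1.0]]
```

Call:
apply_moves --steps '[[[1,0,-0.45,0,0,0,0],[1,0,0,0,0,0,0],[1,0,0,-1,0,0,0],[1,0,0,-2,0,0,0],[1,0,0,-3,0,0,0],[1,0,0,-3,0,0,0],[1,0,0,-3,0,0,0],[0,0,0,0,0,0,0]]]'

```text
time: 21.15
tcp_pos: [0.5777, -0.0583, 0.1171]
orientation: [0.146, 0.989, 0.001, 0.004]
force: [0.5, -0.9, 1.0]
gripper_width: 0.0861
finger_force: 0.0
```

Run:
```python
from h import *
st();s=bot.get_state();print(s["joint_pos"].round(3))
c,W=snap("wrist","w12");jig(W)
P=W.reshape(-1,3);C=P[(abs(P[:,2]-.065)<.004)&(np.hypot(P[:,0]-.58,P[:,1]+.06)<.06)]
print("case",len(C),np.median(C[:,2]),pct(C,TH),cv2.minAreaRect((C[:,:2]*1000).astype(np.float32)))
```

```text
t 21.15 jig tcp mm [569.5 113. ] z 117.1 F jig [ 0.7 -0.7] 1.0 w 0.0861 0.0 yaw/tilt [[0.289, 0.009], [0.957, 0.0], [0.003, -1.0]]
[-0.185  0.417  0.29   1.853 -0.151  0.884  1.455]
fence 3542 th -0.30423921679710747 [[607.60911605 -95.46365946]
 [625.56553922 181.08471782]]
stop 586 [[563.09588636 150.16424241]
 [608.06285484 170.59860185]]
case 4393 0.06518647014017387 [[544.98340302  81.09447602]
 [606.67838697 143.54371727]] ((583.5653076171875, -60.85797882080078), (64.03987884521484, 63.57987594604492), 73.07630157470703)
```

View pics/w12.png

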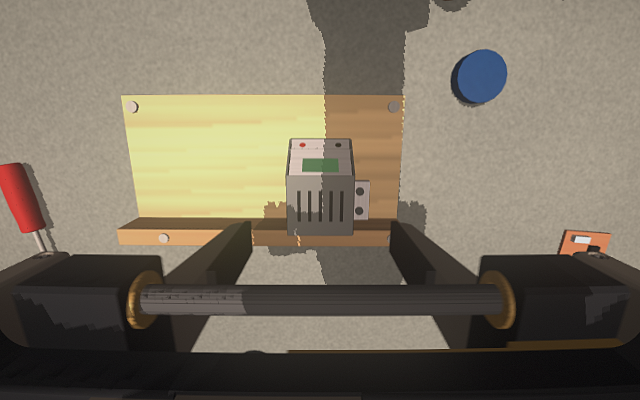

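The wrist view shows the released case at (320,190), square in the corner with its back to the fence and the stop beside it at (360,200). I'll back off, close the fingers and tilt the tool towards the panel. Then I'll check the gap with the top camera.

Call:
apply_moves --steps '[[[0,2,0,0,0,0,0],[0,3,0,0,0,0,0],[0,2,0,0,0,-3,0],[0,0,0,0,0,-7,0],[0,0,0,0,0,-7,0],[0,0,0,0,0,-7,0],[0,0,0,0,0,-6,0],[0,0,0,0,0,0,0]]]'

```text
time: 22.0
tcp_pos: [0.5054, -0.0448, 0.1106]
orientation: [0.144, 0.964, -0.043, 0.219]
force: [-0.0, -0.1, 0.1]
gripper_width: 0.0178
finger_force: 0.0
```

Run:
```python
from h import *
st();s=bot.get_state();print(s["joint_pos"].round(3))
for n in ("top","scene"):
    c,W=snap(n,n+"13");jig(W)
    P=W.reshape(-1,3);C=P[(abs(P[:,2]-.065)<.004)&(np.hypot(P[:,0]-.58,P[:,1]+.06)<.05)]
    if len(C)>20: print(n,"case",len(C),np.median(C[:,2]),pct(C,TH),cv2.minAreaRect((C[:,:2]*1000).astype(np.float32)))
# visible board strip between case and stop in the top view: sample along jig y at x'=590, z=.019/.065
d=dict(np.load("top13.npz"));V=d["view"]
g=cv2.cvtColor(d["image"],cv2.COLOR_BGR2HSV)
for xp in (575,585,595):
    for y in range(136,176,2):
        w=np.array([[np.cos(TH),-np.sin(TH)],[np.sin(TH),np.cos(TH)]])@np.array([xp,y])/1000
        px=cv2.projectPoints(np.array([[*w,.019]]),cv2.Rodrigues(V[:3,:3])[0],V[:3,3],d["intrinsics"],d["distortion"])[0].ravel()
        print(y,px.round(1).tolist() if y==136 else "",d["image"][int(round(px[1])),int(round(px[0]))].tolist(),end=" ")
    print()
```

```text
t 22.0 jig tcp mm [496.4 104.9] z 110.6 F jig [ 0.  -0.1] 0.1 w 0.0178 0.0 yaw/tilt [[0.296, 0.41], [0.955, -0.147], [-0.021, -0.9]]
[-0.595  0.132  0.513  2.392  0.507  0.256  0.708]
fence 667 th -0.2993368706692764 [[604.14886719 -94.7554889 ]
 [622.08787478 198.40531532]]
stop 117 [[559.55815688 148.65056005]
 [604.534523   171.57127304]]
top case 624 0.06459886323610059 [[541.11456776  82.29040094]
 [603.34496905 144.88023886]] ((580.2991943359375, -58.46797180175781), (63.90895080566406, 65.45005798339844), 72.86512756347656)
fence 706 th -0.2929058918708237 [[606.20360581 -95.28541851]
 [627.440003   197.18220495]]
stop 48 [[564.70749123 145.23680486]
 [582.83118339 165.43502456]]
scene case 496 0.06398174605388478 [[548.27993187  81.31522834]
 [609.7099986  142.12365722]] ((586.40478515625, -62.88154220581055), (61.83259201049805, 64.4568099975586), 72.84906005859375)
136 [320.4, 188.3] [79, 92, 98] 138  [79, 92, 98] 140  [104, 118, 128] 142  [102, 118, 128] 144  [99, 113, 122] 146  [99, 113, 122] 148  [136, 140, 144] 150  [166, 167, 166] 152  [151, 154, 154] 154  [151, 154, 1
[... 354 characters left out ...]
112, 124] 150  [144, 148, 153] 152  [180, 184, 180] 154  [179, 183, 181] 156  [179, 184, 181] 158  [181, 182, 179] 160  [180, 182, 180] 162  [180, 182, 180] 164  [183, 182, 180] 166  [157, 171, 173] 168  [98, 162, 171] 170  [98, 162, 171] 172  [101, 172, 177] 174  [103, 171, 178] 
136 [322.7, 180.8] [65, 74, 82] 138  [89, 103, 110] 140  [105, 120, 130] 142  [101, 115, 126] 144  [101, 115, 126] 146  [90, 103, 111] 148  [127, 130, 134] 150  [144, 146, 146] 152  [144, 146, 146] 154  [82, 88, 92] 156  [64, 74, 80] 158  [87, 96, 102] 160  [87, 96, 102] 162  [140, 145, 146] 164  [183, 183, 181] 166  [138, 174, 179] 168  [138, 174, 179] 170  [107, 176, 179] 172  [105, 177, 177] 174  [105, 175, 178]
```

```bash
cat >> h.py <<'E'
def tipplan(g,phi=None,off=.0385):
    """g: jig x',y',z mm of the real fingertip; phi: tilt deg"""
    s=bot.get_state();Rm=R.from_quat(s["orientation"]).as_matrix();t=np.array(s["tcp_pos"])
    X=np.array([np.cos(TH),np.sin(TH),0]);Y=np.array([-np.sin(TH),np.cos(TH),0]);Z=np.array([0,0,1.])
    tip=t-off*Rm[:,2]; print("tip jig",np.round([tip@X*1000,tip@Y*1000,tip[2]*1000],1),"phi",np.degrees(np.arctan2(Rm[:,2]@X,-Rm[:,2]@Z)).round(1),"q",s["joint_pos"].round(2))
    if phi is None: T=Rm
    else:
        p=np.radians(phi);z=np.sin(p)*X-np.cos(p)*Z;T=np.column_stack([np.cross(Y,z),Y,z])
    goal=(g[0]*X+g[1]*Y+g[2]*Z)/1000+off*T[:,2]
    print("turn",R.from_matrix(Rm.T@T).as_rotvec(degrees=True).round(2),"shift cm (new axes)",(T.T@(goal-t)*100).round(2),"(old axes)",(Rm.T@(goal-t)*100).round(2))
    print("push 1cm along -normal in new axes:",(T.T@(.809*X-.588*Z)).round(3),"+y:",(T.T@Y).round(3))
E
python3 - <<'E'
from h import *
tipplan([500,112.6,68],26)
E
```

```text
tip jig [482.7 106.3 146.9] phi 25.9 q [-0.59  0.13  0.51  2.39  0.5   0.26  0.72]
turn [-1.12 -0.12  0.18] shift cm (new axes) [1.89 0.7  7.85] (old axes) [1.87 0.86 7.84]
push 1cm along -normal in new axes: [-0.469 -0.     0.883] +y: [0. 1. 0.]
```

Call:
apply_moves --steps '[[[0,0.3,0.2,1.5,-1.1,0,0],[0,0.4,0.2,1.6,0,0,0],[0,0.4,0.2,1.6,0,0,0],[0,0.4,0.1,1.6,0,0,0],[0,0.4,0,1.5,0,0,0],[0,0,0,0,0,0,0],[0,0,0,0,0,0,0],[0,0,0,0,0,0,0]]]'

```text
time: 22.9
tcp_pos: [0.5222, -0.0484, 0.0519]
orientation: [0.144, 0.964, -0.039, 0.221]
force: [0.0, -0.4, -0.4]
gripper_width: 0.0005
finger_force: 0.0
```

Run:
```python
from h import *
st();tipplan([505,112.6,64],30)
```

```text
t 22.9 jig tcp mm [513.6 106.3] z 51.9 F jig [ 0.1 -0.4] -0.4 w 0.0005 0.0 yaw/tilt [[0.295, 0.414], [0.955, -0.139], [-0.012, -0.899]]
tip jig [496.7 106.7  86.5] phi 25.9 q [-0.21  0.29  0.13  2.38  1.21  0.15  0.  ]
turn [-0.66 -4.09  0.17] shift cm (new axes) [0.13 0.63 2.37] (old axes) [-0.04  0.66  2.37]
push 1cm along -normal in new axes: [-0.407 -0.     0.914] +y: [-0.  1.  0.]
```

Call:
apply_moves --steps '[[[0,0,0,0,0,4,0],[0,0,0,0,0,6,0],[0,0,0,0,0,6,0],[0,0,0.3,0,0,0,0],[0,0,0.3,0,0,0,0],[0,0,0,0,0,0,0],[0,0,0,0,0,0,0],[0,0,0,0,0,0,0]]]'

```text
time: 23.7
tcp_pos: [0.5271, -0.051, 0.0504]
orientation: [0.148, 0.978, -0.04, 0.144]
force: [-0.1, 0.1, -0.4]
gripper_width: 0.0006
finger_force: 0.0
```

Run:
```python
from h import *
st();tipplan([500,112.6,64],10)
```

```text
t 23.7 jig tcp mm [519.  105.3] z 50.4 F jig [-0.1  0. ] -0.4 w 0.0006 0.0 yaw/tilt [[0.302, 0.27], [0.953, -0.122], [-0.036, -0.955]]
tip jig [507.6 106.7  87.2] phi 17.1 q [ 0.14  0.34 -0.24  2.22  0.63  0.38  0.64]
turn [-2.16  7.11 -0.07] shift cm (new axes) [1.63 0.73 2.18] (old axes) [1.89 0.81 1.94]
push 1cm along -normal in new axes: [-0.695 -0.     0.72 ] +y: [0. 1. 0.]
```

Call:
apply_moves --steps '[[[0,0.3,0.2,0,-1,3.5,0],[0,0.4,0.2,0.3,-1.1,3.5,0],[0,0.4,0.2,0.5,0,0,0],[0,0,0.1,0.7,0,0,0],[0,0,0,0.7,0,0,0],[0,0,0,0,0,0,0],[0,0,0,0,0,0,0],[0,0,0,0,0,0,0]]]'

```text
time: 24.5
tcp_pos: [0.5234, -0.0432, 0.0265]
orientation: [0.149, 0.985, -0.013, 0.087]
force: [0.9, 0.5, -0.3]
gripper_width: 0.0
finger_force: 0.0
```

Run:
```python
from h import *
st();tipplan([510.4,112.6,51.1],10)
```

```text
t 24.5 jig tcp mm [513.2 111.6] z 26.5 F jig [0.7 0.8] -0.3 w 0.0 0.0 yaw/tilt [[0.295, 0.168], [0.955, -0.052], [-0.0, -0.984]]
tip jig [506.4 111.6  64.4] phi 10.1 q [ 0.28  0.43 -0.35  2.15  0.46  0.46  0.84]
turn [-0.04  0.14 -0.19] shift cm (new axes) [-0.15  0.1   1.38] (old axes) [-0.15  0.1   1.38]
push 1cm along -normal in new axes: [-0.695 -0.     0.72 ] +y: [0. 1. 0.]
```

Call:
apply_moves --steps '[[[0,-0.1,0.1,0.7,0,0,0],[0,-0.1,0,0.7,0,0,0],[0,-0.28,0,0.29,0,0,0],[0,-0.28,0,0.29,0,0,0],[0,-0.21,0,0.22,0,0,0],[0,-0.07,0,0.07,0,0,0],[0,0,0,0,0,0,0],[0,0,0,0,0,0,0]]]'

```text
time: 25.3
tcp_pos: [0.5373, -0.0468, 0.0059]
orientation: [0.149, 0.985, -0.013, 0.087]
force: [-0.4, 0.6, -0.5]
gripper_width: 0.0006
finger_force: 0.0
```

Run:
```python
from h import *
st();tipplan([522.5,112.6,42.3],10)
```

```text
t 25.3 jig tcp mm [527.5 112.2] z 5.9 F jig [-0.6  0.4] -0.5 w 0.0006 0.0 yaw/tilt [[0.296, 0.168], [0.955, -0.052], [0.0, -0.984]]
tip jig [520.7 112.2  43.8] phi 10.1 q [ 0.25  0.48 -0.32  2.12  0.5   0.43  0.81]
turn [-0.03  0.12 -0.24] shift cm (new axes) [-0.14  0.04  0.18] (old axes) [-0.14  0.04  0.18]
push 1cm along -normal in new axes: [-0.695 -0.     0.72 ] +y: [0. 1. 0.]
```

Not touching yet: about 2 mm remain. I'll push along the panel's inward normal in small increments, with a slight bias towards the stop.

Call:
apply_moves --steps '[[[0,-0.14,0,0.14,0,0,0],[0,-0.1,0.02,0.1,0,0,0],[0,-0.1,0.02,0.1,0,0,0],[0,-0.07,0.02,0.07,0,0,0],[0,0,0,0,0,0,0],[0,0,0,0,0,0,0],[0,0,0,0,0,0,0],[0,0,0,0,0,0,0]]]'

```text
time: 26.1
tcp_pos: [0.5398, -0.0476, 0.0037]
orientation: [0.149, 0.985, -0.014, 0.086]
force: [-13.8, 1.5, 24.7]
gripper_width: 0.0003
finger_force: 12.6
```

Run:
```python
from h import *
st();tipplan([522.5,112.6,42.3],10)
```

```text
t 26.1 jig tcp mm [530.1 112.2] z 3.7 F jig [-13.7  -2.6] 24.7 w 0.0003 12.6 yaw/tilt [[0.296, 0.165], [0.955, -0.054], [-0.003, -0.985]]
tip jig [523.5 112.3  41.6] phi 10.0 q [ 0.25  0.49 -0.31  2.11  0.5   0.44  0.81]
turn [-0.2  -0.03 -0.2 ] shift cm (new axes) [ 0.08  0.04 -0.08] (old axes) [ 0.08  0.04 -0.08]
push 1cm along -normal in new axes: [-0.695 -0.     0.72 ] +y: [0. 1. 0.]
```

Call:
apply_moves --steps '[[[0,-0.01,0,-0.05,0,0,0],[0,-0.01,0,-0.04,0,0,0],[0,0,0,0,0,0,0],[0,0,0,0,0,0,0],[0,0,0,0,0,0,0],[0,0,0,0,0,0,0],[0,0,0,0,0,0,0],[0,0,0,0,0,0,0]]]'

```text
time: 26.9
tcp_pos: [0.5397, -0.0476, 0.0039]
orientation: [0.149, 0.985, -0.014, 0.085]
force: [-10.9, 2.3, 16.5]
gripper_width: 0.0003
finger_force: 9.2
```

Run:
```python
from h import *
st()
```

```text
t 26.9 jig tcp mm [530.  112.2] z 3.9 F jig [-11.1  -0.9] 16.5 w 0.0003 9.2 yaw/tilt [[0.296, 0.164], [0.955, -0.053], [-0.002, -0.985]]
```

Call:
apply_moves --steps '[[[0,-0.05,0,-0.05,0,0,0],[0,-0.05,0.02,-0.04,0,0,0],[0,0,0.02,0,0,0,0],[0,0,0,0,0,0,0],[0,0,0,0,0,0,0],[0,0,0,0,0,0,0],[0,0,0,0,0,0,0],[0,0,0,0,0,0,0]]]'

```text
time: 27.7
tcp_pos: [0.5396, -0.0475, 0.0041]
orientation: [0.149, 0.985, -0.014, 0.084]
force: [-10.0, 0.7, 11.2]
gripper_width: 0.0006
finger_force: 7.2
```

Run:
```python
from h import *
st()
c,W=snap("top","top14");jig(W)
P=W.reshape(-1,3);C=P[(abs(P[:,2]-.065)<.004)&(np.hypot(P[:,0]-.585,P[:,1]+.06)<.045)]
print("case",len(C),pct(C,TH) if len(C) else "")
i=c["image"][110:290,240:440];s=snap("scene","s14")[0]["image"][150:260,230:370]
cv2.imwrite("pics/fin.png",np.hstack([cv2.resize(i,(400,360),interpolation=cv2.INTER_CUBIC),cv2.resize(s,(400,360),interpolation=cv2.INTER_CUBIC)]))
```

```text
t 27.7 jig tcp mm [529.9 112.2] z 4.1 F jig [-9.8 -2.3] 11.2 w 0.0006 7.2 yaw/tilt [[0.296, 0.162], [0.955, -0.053], [-0.003, -0.985]]
fence 661 th -0.3002159378071382 [[603.95984766 -94.83107289]
 [622.05952085 198.72834576]]
stop 66 [[572.74745141 148.72547147]
 [605.29586495 171.85558016]]
case 140 [[575.05103142  82.12574236]
 [604.62368803 145.00063954]]
```

View pics/fin.png

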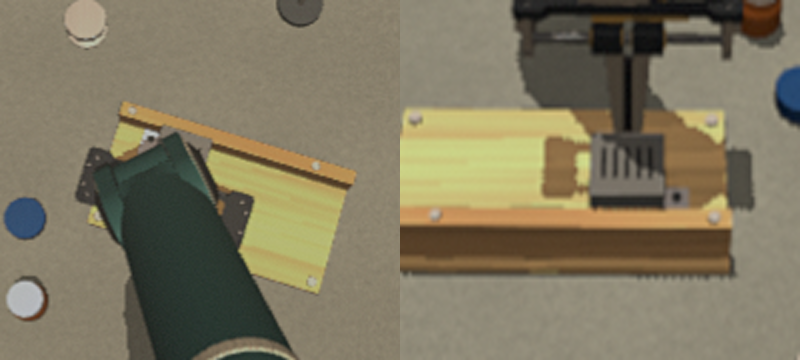

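The right half shows the case tight between fence and stop, with its edge meeting the stop at (667,190) and the fingertips on the panel at (627,130). Nothing else has moved. The push is 14.9 N; one small trim will bring it closer to the panel's normal.

Call:
apply_moves --steps '[[[0,-0.05,0,-0.02,0,0,0],[0,-0.05,0.01,-0.02,0,0,0],[0,-0.03,0.01,0,0,0,0],[0,0,0,0,0,0,0],[0,0,0,0,0,0,0],[0,0,0,0,0,0,0],[0,0,0,0,0,0,0],[0,0,0,0,0,0,0]]]'

```text
time: 28.6
tcp_pos: [0.5396, -0.0475, 0.0042]
orientation: [0.149, 0.985, -0.014, 0.083]
force: [-11.9, 2.0, 9.9]
gripper_width: 0.0007
finger_force: 7.6
```

Run:
```python
from h import *
st()
for _ in range(4): bot.capture("scene"); print(np.round(bot.get_state()["force"],1))
```

```text
t 28.6 jig tcp mm [529.9 112.2] z 4.2 F jig [-12.   -1.6] 9.9 w 0.0007 7.6 yaw/tilt [[0.296, 0.16], [0.955, -0.053], [-0.003, -0.986]]
[-10.9   1.6  10.7]
[-11.4   1.9  10. ]
[-11.9   3.1  10.2]
[-11.2   2.3   9.8]
```

The push is steady at about 15 N: 11.5 N into the fence and 10 N down. I'm handing in.

```bash
python3 -c "
from workcell import bot
print(bot.hand_in())"
```

```text
the job is handed in; nothing more can be done
None
```

I put the grey case in the jig corner, let go of it, and handed in at about 29 s with the fingertips holding it against fence and board at about 15 N; it looked tight to the stop (no gap visible), but no verdict came back.

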